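# Stack the ripeness sample crates

### The arm

A 6-joint arm with a two-finger parallel gripper is mounted at the origin on the work surface. World frame = base frame: x ahead of the robot, y to its left, z up, the work surface at z = 0. Lengths are in m, angles in rad, forces in N, time in s.
With the tool pointing down it reaches from about 0.4 to 0.825 m from the base axis. Payload 7 kg.
Tool frame: the origin (TCP) lies midway between the tips of the shut fingers; the grasp point (between the pads) lies 19 mm behind it (hold_point_z is the distance from the TCP to the grasp point, in m); z points along the fingers, y is the direction in which the jaws open and shut (so a half turn about z gives the same grasp; the last joint's range is limited). The gripper opens to 88 mm and grips with 3 to 60 N. Pads are 19 mm wide; open, the fingers measure 130 mm over their backs; the gripper's body (78 mm by 193 mm) begins 47 mm behind the grasp point.
Start: joints at [1.466, 0.359, 0.012, 0, -1.224, -0.288], TCP at [0.258, 0.624, 0.227] pointing down, gripper open.
Joint ranges: [-3.07, 3.07], [-1.43, 2.12], [-1.02, 1.25], [-3.03, 1.67], [-3.05, -0], [-3.03, 3.03]. Speed limits (rad/s): [2.39, 2.39, 3.01, 3.14, 3.14, 3.14].

### API

Orientations are given as [roll, pitch, yaw] about the fixed x, y, z axes, in that order (R = Rz(yaw) Ry(pitch) Rx(roll)).
In Python, from station import * gives the robot as it stands.
- The arm moves only by the tool servo_tool, never from a script. Its argument "targets" is a list of rows, each an object of numbers: "fingers": the closure, from 0 (fully open) to 1 (shut); "x", "y", "z": the shift along the tool's x, y, z in m; "wx", "wy", "wz": the turn, a rotation vector about the tool's x, y, z in rad. In form: [{"fingers": .., "x": .., "y": .., "z": .., "wx": .., "wy": .., "wz": ..}, ...]. A call has 1 to 8 rows; each row shifts and turns the commanded pose from where the row before left it, along the tool's axes as they then stand; what a row does not reach is not made up. A row lasts 1/12 s, in which the tool goes at most 41.7 mm and 7.16 degrees, less where a joint would pass 70% of its speed; a pose out of reach is approached as far as the arm can. A call is refused whole if a number of a shift passes 0.0417 or a number of a turn 0.125, either way. A call with a gripper value outside its range is refused whole. The fingers move at their own pace and stop on an object; "squeeze" is the grip in N (left out, the last holds). Time passes only in rows, so rows that do not move let the fingers close. It gives the time, the measured TCP pose, the force and the opening at its end, in the units of the state.
- read_state(): the state, without advancing time (a new reading comes with each control period).
- read_camera(name): name is "scene" or "top" or "wrist"; returns (picture, depth): 480x640x3 uint8, blue, green, red; 480x640 float32, m along the optical axis (not along the pixel's ray), 0 where there is no reading.
- camera_model(name): a dict with "vertical_fov" (degrees; the focal length in pixels is half the picture's height over the tangent of half this angle, whatever the lens; pixels are square), "cx", "cy" (the principal point, pixels), "eye" and "orientation" of the camera in the world. Camera axes: x right, y up, looking along -z (the intrinsics and any distortion apply to the point x, -y, -z); pixel columns grow to the right and rows downward; lengths in m; the calibration is good to about 2 mm. The wrist camera is an equidistant fisheye: a pixel r from the principal point sees the ray r / f radians off the axis. A picture is of the moment at which its call begins: read the wrist's pose just before it. camera_model takes no time and is no camera call; for the wrist camera it gives the pose at the moment of the call.
- finish_job(): hands the job in, once; it reports no verdict.
The state is a dict: "clock": time; "joints": joint angles; "joint_velocities": joint speeds; "joint_torque": joint torques, N m; "tcp_pos": TCP position; "orientation": TCP orientation; "wrist_force": force on the tool from outside, world axes, zero at the start; "moment": the same for the moment, N m; "width": opening from 0.0 (shut) to 1.0 (fully open).
Only numpy, scipy, OpenCV 4.12 (cv2) and the standard library are available. Lean on these libraries where they do the work, as an engineer would, in place of code of your own. Each camera call takes 0.05 s, during which the arm holds its last target. There are 200 camera calls.

### The job

Sort the packing table's banana sample crates: stack three of them squarely on the small blue pallet, in order of ripeness, the dark green crate at the bottom, the lime one on it and the yellow one on top, with their long sides along the pallet's, and set the grey crate of spoiled fruit by itself in the middle of the red tray. Keep every crate upright so that no fruit spills, and leave the hand of bananas and the roll of labels where they are.

Things in the scene. Friction and masses are not known exactly. Their poses are not given: they have to be found in the camera images.
- crate_green_mid (a point): dark green plastic sample crate with unripe green baby bananas (bottom of the stack). Open-topped flat-bottomed box, loose, 110 long (its x) by 66 wide (its y) by 48 high (z) mm, vertical flat sides, rim 8 mm wide all round; fruit stays below the rim and does not move in the crate; 0.17 to 0.34 kg. Grip it across the 66 mm width from above. The point is its centre, 24 mm above its underside; at the start it stands on the table.
- crate_lime_mid (a point): light lime-green plastic sample crate with yellow-green, half-ripe baby bananas (middle of the stack). Open-topped flat-bottomed box, loose, 110 long (its x) by 66 wide (its y) by 48 high (z) mm, vertical flat sides, rim 8 mm wide all round; fruit stays below the rim and does not move in the crate; 0.17 to 0.34 kg. Grip it across the 66 mm width from above. The point is its centre, 24 mm above its underside; at the start it stands on the table.
- crate_yellow_mid (a point): yellow plastic sample crate with ripe yellow baby bananas (top of the stack). Open-topped flat-bottomed box, loose, 110 long (its x) by 66 wide (its y) by 48 high (z) mm, vertical flat sides, rim 8 mm wide all round; fruit stays below the rim and does not move in the crate; 0.17 to 0.34 kg. Grip it across the 66 mm width from above. The point is its centre, 24 mm above its underside; at the start it stands on the table.
- crate_grey_mid (a point): grey plastic sample crate with spoiled dark brown baby bananas (reject). Open-topped flat-bottomed box, loose, 110 long (its x) by 66 wide (its y) by 48 high (z) mm, vertical flat sides, rim 8 mm wide all round; fruit stays below the rim and does not move in the crate; 0.17 to 0.34 kg. Grip it across the 66 mm width from above. The point is its centre, 24 mm above its underside; at the start it stands on the table.
- pallet_top (a point): small blue pallet with a white rectangle marked on it, fixed, 134 (its x) by 90 (its y) by 12 mm high, flat on top. The point is the centre of its top face, 12 mm above the table; the bottom crate's long side goes along its x, either way round.
- reject_top (a point): flat red reject tray, fixed, 136 (its x) by 96 (its y) by 6 mm high, no raised edge. The point is the centre of its top face, 6 mm above the table.
- bunch_mid (a point): loose hand of large green bananas, about 155 by 130 mm and 57 mm high, lying on the table; not to be moved. The point is at its middle, 26 mm above the table.
- roll_mid (a point): loose roll of white blank labels, a ring of 72 mm outside and 38 mm hole diameter, 30 mm high, lying flat on the table; not to be moved. The point is at its centre, 15 mm up.

How it is judged:
At the end, for the whole second after the job is handed in: Green on pallet, lime on it, yellow on that: each within 12 mm and 0.2 rad of the one below (either way round), yellow within 25 mm of the pallet's centre; grey on the red tray within 15 mm of centre; all within 6 mm of resting height, tilt under 0.1 rad, released, at rest (horizontal distance between crate_green_mid and pallet_top below 0.012 m and height (world z) of crate_green_mid between 0.03 and 0.042 m and horizontal distance between crate_lime_mid and crate_green_mid below 0.012 m and height (world z) of crate_lime_mid between 0.078 and 0.09 m and horizontal distance between crate_yellow_mid and crate_lime_mid below 0.012 m and height (world z) of crate_yellow_mid between 0.126 and 0.138 m and horizontal distance between crate_grey_mid and reject_top below 0.015 m and height (world z) of crate_grey_mid between 0.024 and 0.036 m and angle between the x axis of crate_green_mid and the x axis of pallet_top, either way round below 0.2 rad and angle between the x axis of crate_lime_mid and the x axis of crate_green_mid, either way round below 0.2 rad and angle between the x axis of crate_yellow_mid and the x axis of crate_lime_mid, either way round below 0.2 rad and angle between each of crate_green_mid, crate_lime_mid, crate_yellow_mid, crate_grey_mid's own z axis and vertical below 0.1 rad and horizontal distance between crate_yellow_mid and pallet_top below 0.025 m and linear speed of each of crate_green, crate_lime, crate_yellow, crate_grey below 0.02 m/s); the robot touches nothing.
It fails at once if a crate is tipped by more than 0.6 rad (angle between any of crate_green_mid, crate_lime_mid, crate_yellow_mid, crate_grey_mid's own z axis and vertical above 0.6 rad).
It fails at once if the hand of bananas is moved by more than 30 mm (distance of bunch_mid from where it was at the start of the episode above 0.03 m).
It fails at once if the roll of labels is moved by more than 30 mm (distance of roll_mid from where it was at the start of the episode above 0.03 m).
It also fails if it takes over 128 s, if anything falls off the work surface, if the arm or the gripper's body presses on something with over 40 N, if the wrist force passes 120 N, or if a joint passes its speed limit or range.

## Working session

There is one attempt and no reset: what is moved stays moved. The work goes in short steps, Python scripts to look and compute and a tool call to move; the robot and the scene stay as the last step left them, time stands still between calls to the robot, and variables do not carry over. Pictures are saved under pics/ and viewed, about 12 in all and at most 16, crops included, and the job is handed in when it is done.

Besides the shell and the picture viewer there is one more tool, called after "Emit:" as a command line: name --argument value ..., lists and objects as JSON in quotes. servo_tool: Moves the arm, as the interface text tells. Its arguments: {"type":"object","properties":{"targets":{"type":"array"},"squeeze":{"type":"number"}},"required":["targets"]}

```bash
mkdir -p pics; ls
python3 - <<'E'
from station import *
import cv2
s=read_state(); print(s)
for n in ("scene","top"):
    print(n,camera_model(n))
    p,d=read_camera(n); cv2.imwrite(f"pics/{n}0.png",p)
    import numpy as np; np.save(f"{n}0.npy",d)
E
```

```text
pics
{'clock': 0.0, 'joints': array([ 1.46607882e+00,  3.59403331e-01,  1.10517541e-02, -3.44278318e-04,
       -1.22410384e+00, -2.88094357e-01]), 'joint_velocities': array([ 0.00073384,  0.00036259,  0.00090146, -0.00094504,  0.00129347,
        0.00054912]), 'joint_torque': array([ 6.78605484e-04, -5.82716274e+01,  2.93046534e+01,  6.99741036e+00,
        6.82981830e-03, -1.65499409e-04]), 'tcp_pos': array([0.2582244 , 0.62311925, 0.22561002]), 'orientation': array([ 3.13990998e+00, -1.61131379e-04, -3.92928975e-01]), 'wrist_force': array([-0.43684831,  0.52349735, -0.40624699]), 'moment': array([-0.02080239,  0.02979383,  0.02147532]), 'width': 1.0012879561505}
scene {'vertical_fov': 52.018537735231625, 'cx': 318.002735492546, 'cy': 248.14679657564955, 'eye': array([1.0509947 , 0.37931714, 0.86577673]), 'orientation': array([ 0.65573029, -0.00371416,  2.21646944])}
top {'vertical_fov': 45.92781017635914, 'cx': 321.6776644172308, 'cy': 243.23159224372705, 'eye': array([ 0.42859696, -0.00212301,  1.21394057]), 'orientation': array([ 0.08803388, -0.0040444 , -1.59047831])}
```

View pics/top0.png

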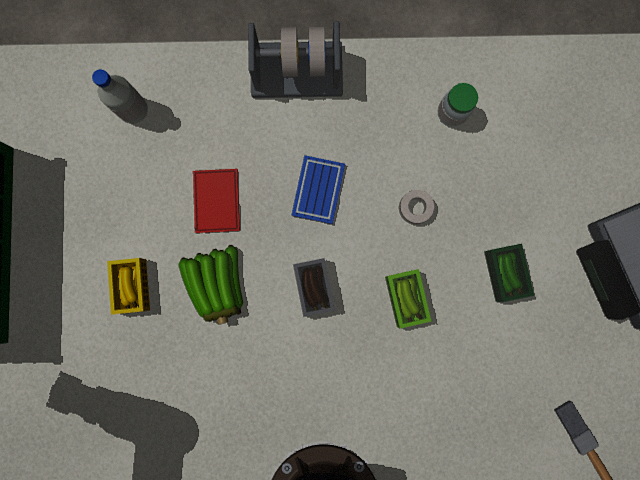

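View pics/scene0.png

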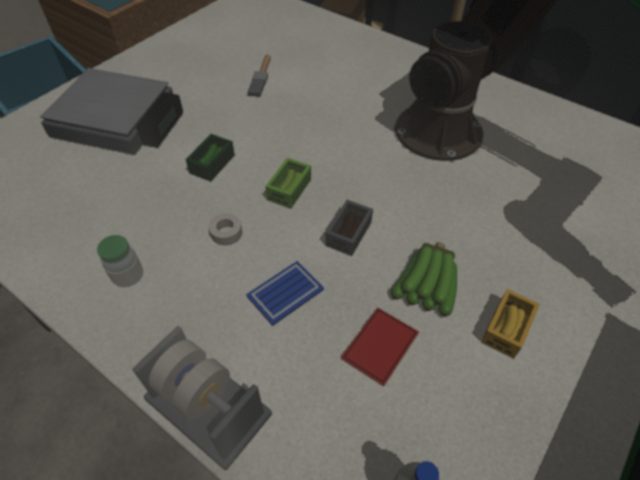

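The top view shows yellow at (128,287), grey at (318,288), lime at (409,299) and dark green at (510,274). The pallet is at (319,190), the tray at (217,200), the bunch at (212,284) and the roll at (417,208). The scene view shows the same layout, and the arm itself doesn't appear in either picture.

```bash
cat > h.py <<'E'
import numpy as np, cv2
from scipy.spatial.transform import Rotation as R
from station import *
def rays(n,c=None):
    m=c or camera_model(n); f=240/np.tan(np.radians(m["vertical_fov"])/2)
    v,u=np.mgrid[0:480,0:640]; x=(u-m["cx"])/f; y=-(v-m["cy"])/f
    if n=="wrist":
        r=np.hypot(x,y)+1e-9; k=np.sin(r)/r; d=np.dstack([x*k,y*k,-np.cos(r)])
    else: d=np.dstack([x,y,-np.ones_like(x)])
    return m["eye"], d@R.from_euler("xyz",m["orientation"]).as_matrix().T, -d[...,2]
def cloud(n,depth):
    e,d,k=rays(n); return e+d*(depth/k)[...,None]
def rect(P):   # min area rect of Nx2 m points -> centre, long, short, yaw of long axis
    (c,s,a)=cv2.minAreaRect((P*1000).astype(np.float32)); 
    if s[0]<s[1]: s=s[::-1]; a+=90
    a=(a+90)%180-90
    return np.round(c,1),np.round(s,1),round(np.radians(a),3)
def onplane(n,mask,z):
    e,d,k=rays(n); d=d[mask]; return (e+d*((z-e[2])/d[:,2])[:,None])[:,:2]
E
cat > m.py <<'E'
from h import *
reg={"yellow":(128,287),"grey":(318,288),"lime":(409,299),"green":(510,274)}
p=cv2.imread("pics/top0.png"); d=np.load("top0.npy"); C=cloud("top",d)
print("table z",np.median(C[330:400,200:300,2]), "noise",np.std(C[330:400,200:300,2]))
cs={}
for k,(u,v) in reg.items():
    w=np.zeros((480,640),bool); w[v-42:v+43,u-36:u+37]=1
    if k=="yellow": w[:,165:]=0
    m=w&(abs(C[...,2]-.048)<.008)
    m=cv2.morphologyEx(m.astype(np.uint8),cv2.MORPH_OPEN,np.ones((2,2)))>0
    print(k,m.sum(),rect(C[m][:,:2]),np.median(C[m][:,2])); cs[k]=C[m][:,:2].mean(0)
hsv=cv2.cvtColor(p,cv2.COLOR_BGR2HSV)
for k,(u,v),z,h in (("pallet",(319,190),.012,(105,130)),("tray",(217,200),.006,None)):
    w=np.zeros((480,640),bool); w[v-45:v+45,u-40:u+40]=1
    H=hsv[...,0]; m=w&(hsv[...,1]>120)&(((H<8)|(H>172)) if h is None else ((H>h[0])&(H<h[1])))
    print(k,m.sum(),rect(onplane("top",m,z)))
for k,(u,v),r in (("bunch",(212,284),45),("roll",(417,208),24)):
    w=np.zeros((480,640),bool); w[v-r:v+r,u-r:u+r]=1
    m=w&(C[...,2]>.012); q=C[m]; print(k,q.min(0),q.max(0))
S=cloud("scene",np.load("scene0.npy")).reshape(-1,3)
for k,c in cs.items():
    q=S[(np.hypot(*(S[:,:2]-c).T)<.08)&(abs(S[:,2]-.048)<.006)]
    print("scene",k,len(q),rect(q[:,:2]),np.median(q[:,2]))
E
python3 m.py
```

```text
table z -7.269079210192597e-05 noise 0.08193062490168085
yellow 804 (array([464.1, 223.6]), array([443.8, 109.9]), np.float64(-1.486)) 0.045958843439943275
grey 686 (array([438.4,   7.9]), array([111.7,  67.7]), np.float64(0.176)) 0.04662233625803702
lime 745 (array([ 396.1, -121.7]), array([220.8, 114.7]), np.float64(-1.365)) 0.04687733467652877
green 803 (array([ 427.6, -231.6]), array([450.7, 113.9]), np.float64(-1.385)) 0.04717745407386653
pallet 2042 (array([651.6,  -3.2]), array([133.7,  89.5]), np.float64(-0.227))
tray 2798 (array([632.4, 217. ]), array([135.9,  96.4]), np.float64(0.031))
bunch [ 0.36892424 -0.00212301  0.01226628] [0.534375   0.29370491 1.21394057]
roll [ 0.42859696 -0.2460375   0.01219165] [ 0.64304211 -0.00212301  1.21394057]
scene yellow 765 (array([453.4, 399.1]), array([113.3,  66.1]), np.float64(0.081)) 0.047149392356967246
scene grey 530 (array([442.8,  12.5]), array([112.9,  67.3]), np.float64(0.173)) 0.0464679849843872
scene lime 456 (array([ 414.6, -182.4]), array([114.7,  68.4]), np.float64(0.213)) 0.046310717542912716
scene green 404 (array([ 464.1, -395.2]), array([116.6,  70.7]), np.float64(0.193)) 0.04626590325234936
```

```bash
sed -i 's/np.ones((2,2)))>0/np.ones((2,2)))>0; m\&=abs(C[...,2]-.048)<.008/; s/m=w&(C\[...,2\]>.012)/m=w\&(C[...,2]>.012)\&(d>0)/' m.py
cat >> m.py <<'E'
ps=cv2.imread("pics/scene0.png"); hs=cv2.cvtColor(ps,cv2.COLOR_BGR2HSV)
for k,(u,v),z,h in (("pallet",(285,292),.012,(105,130)),("tray",(380,345),.006,None)):
    w=np.zeros((480,640),bool); w[v-45:v+45,u-45:u+45]=1
    H=hs[...,0]; m=w&(hs[...,1]>90)&(((H<8)|(H>172)) if h is None else ((H>h[0])&(H<h[1])))
    print("scene",k,m.sum(),rect(onplane("scene",m,z)))
E
python3 m.py
```

```text
table z -7.269079210192597e-05 noise 0.08193062490168085
yellow 622 (array([450.6, 396. ]), array([107.7,  65.9]), np.float64(0.082)) 0.04715415683174751
grey 516 (array([440.3,   9.1]), array([107.4,  64.2]), np.float64(0.178)) 0.047559926196697244
lime 580 (array([ 413.4, -185.8]), array([107.2,  66.2]), np.float64(0.204)) 0.04781995153266605
green 629 (array([ 462.1, -399.1]), array([107.8,  68.8]), np.float64(0.185)) 0.04798740119790312
pallet 2042 (array([651.6,  -3.2]), array([133.7,  89.5]), np.float64(-0.227))
tray 2798 (array([632.4, 217. ]), array([135.9,  96.4]), np.float64(0.031))
bunch [0.36892424 0.16042609 0.01226628] [0.534375   0.29370491 0.05975131]
roll [ 0.57179597 -0.2460375   0.01219165] [ 0.64304211 -0.17570968  0.03896832]
scene yellow 765 (array([453.4, 399.1]), array([113.3,  66.1]), np.float64(0.081)) 0.047149392356967246
scene grey 530 (array([442.8,  12.5]), array([112.9,  67.3]), np.float64(0.173)) 0.0464679849843872
scene lime 456 (array([ 414.6, -182.4]), array([114.7,  68.4]), np.float64(0.213)) 0.046310717542912716
scene green 404 (array([ 464.1, -395.2]), array([116.6,  70.7]), np.float64(0.193)) 0.04626590325234936
scene pallet 1744 (array([ 6.548e+02, -5.000e-01]), array([130.7,  89.2]), np.float64(-0.228))
scene tray 3119 (array([634.9, 218.5]), array([133.6,  94.4]), np.float64(0.027))
```

```bash
cat > go.py <<'E'
# go.py x y z yaw [step]: rows (mm, rad) from the measured pose; shift made in the axes before each row's turn
import sys
from h import *
x,y,z,yaw=map(float,sys.argv[1:5]); st=float(sys.argv[5]) if len(sys.argv)>5 else .038
s=read_state(); p=s["tcp_pos"]; o=s["orientation"]; y0=o[2]
dp=np.array([x,y,z])-p; dw=(yaw-y0+np.pi/2)%np.pi-np.pi/2
n=max(int(np.ceil(np.linalg.norm(dp)/st)),int(np.ceil(abs(dw)/.115)),1)
m=max(int(np.ceil(abs(dw)/.115)),1) if abs(dw)>.004 else 0
print("t%.1f"%s["clock"],"at",p.round(4),o.round(3),"F",s["wrist_force"].round(1),"w",round(s["width"],3),"n",n,"turn rows",m,"r min", np.hypot(*(p+np.linspace(0,1,20)[:,None]*dp)[:,:2].T).min().round(3))
a=y0
for i in range(min(n,m+1)):
    c,q=np.cos(a),np.sin(a); d=dp/n
    print(i,"x %.4f y %.4f z %.4f"%(c*d[0]+q*d[1], q*d[0]-c*d[1], -d[2]),"wz %.3f"%(-dw/m if i<m else 0))
    if i<m: a+=dw/m
E
python3 go.py .4415 .011 .15 .176
```

```text
t0.1 at [0.2582 0.6232 0.2257] [ 3.14  -0.    -0.393] F [-0.1 -0.   0.3] w 0.999 n 17 turn rows 5 r min 0.426
0 x 0.0237 y 0.0291 z 0.0045 wz -0.114
1 x 0.0203 y 0.0316 z 0.0045 wz -0.114
2 x 0.0166 y 0.0337 z 0.0045 wz -0.114
3 x 0.0126 y 0.0354 z 0.0045 wz -0.114
4 x 0.0085 y 0.0366 z 0.0045 wz -0.114
5 x 0.0043 y 0.0373 z 0.0045 wz 0.000
```

Emit:
servo_tool --targets '[{"x": 0.0237, "y": 0.0291, "z": 0.0045, "wz": -0.114}, {"x": 0.0203, "y": 0.0316, "z": 0.0045, "wz": -0.114}, {"x": 0.0166, "y": 0.0337, "z": 0.0045, "wz": -0.114}, {"x": 0.0126, "y": 0.0354, "z": 0.0045, "wz": -0.114}, {"x": 0.0085, "y": 0.0366, "z": 0.0045, "wz": -0.114}, {"x": 0.0043, "y": 0.0373, "z": 0.0045}, {"x": 0.0043, "y": 0.0373, "z": 0.0045}, {"x": 0.0043, "y": 0.0373, "z": 0.0045}]'

```text
schema error: expected keys fingers, x, y, z, wx, wy, wz
```

Emit:
servo_tool --targets '[{"x": 0.0043, "y": 0.0373, "z": 0.0045}, {"x": 0.0043, "y": 0.0373, "z": 0.0045}, {"x": 0.0043, "y": 0.0373, "z": 0.0045}, {"x": 0.0043, "y": 0.0373, "z": 0.0045}, {"x": 0.0043, "y": 0.0373, "z": 0.0045}, {"x": 0.0043, "y": 0.0373, "z": 0.0045}, {"x": 0.0043, "y": 0.0373, "z": 0.0045}, {"x": 0}]'

```text
schema error: expected keys fingers, x, y, z, wx, wy, wz
```

```bash
python3 go.py .4415 .011 .15 .176
python3 - <<'E'
from h import *
m=camera_model("wrist"); print(m)
p,d=read_camera("wrist"); cv2.imwrite("pics/w0.png",p)
p,d=read_camera("top"); cv2.imwrite("pics/t1.png",p)
E
```

```text
t0.1 at [0.2582 0.6232 0.2257] [ 3.14  -0.    -0.393] F [-0.1 -0.   0.3] w 0.999 n 17 turn rows 5 r min 0.426
0 x 0.0237 y 0.0291 z 0.0045 wz -0.114
1 x 0.0203 y 0.0316 z 0.0045 wz -0.114
2 x 0.0166 y 0.0337 z 0.0045 wz -0.114
3 x 0.0126 y 0.0354 z 0.0045 wz -0.114
4 x 0.0085 y 0.0366 z 0.0045 wz -0.114
5 x 0.0043 y 0.0373 z 0.0045 wz 0.000
{'vertical_fov': 65.70646984690485, 'cx': 315.2502187174394, 'cy': 242.95530543160834, 'eye': array([0.32519309, 0.59560576, 0.38489123]), 'orientation': array([-2.71224027e-01, -1.00803117e-03, -1.96559614e+00])}
```

All keys are required in each row.

Emit:
servo_tool --targets '[{"fingers": 0, "x": 0.0237, "y": 0.0291, "z": 0.0045, "wx": 0, "wy": 0, "wz": -0.114}, {"fingers": 0, "x": 0.0203, "y": 0.0316, "z": 0.0045, "wx": 0, "wy": 0, "wz": -0.114}, {"fingers": 0, "x": 0.0166, "y": 0.0337, "z": 0.0045, "wx": 0, "wy": 0, "wz": -0.114}, {"fingers": 0, "x": 0.0126, "y": 0.0354, "z": 0.0045, "wx": 0, "wy": 0, "wz": -0.114}, {"fingers": 0, "x": 0.0085, "y": 0.0366, "z": 0.0045, "wx": 0, "wy": 0, "wz": -0.114}, {"fingers": 0, "x": 0.0043, "y": 0.0373, "z": 0.0045, "wx": 0, "wy": 0, "wz": 0}, {"fingers": 0, "x": 0.0043, "y": 0.0373, "z": 0.0045, "wx": 0, "wy": 0, "wz": 0}, {"fingers": 0, "x": 0.0043, "y": 0.0373, "z": 0.0045, "wx": 0, "wy": 0, "wz": 0}]'

```text
clock: 0.87
tcp_pos: [0.3449, 0.3339, 0.1904]
orientation: [-3.141, -0.0, 0.178]
wrist_force: [0.7, 0.2, 0.4]
width: 1.001
```

```bash
python3 go.py .4415 .011 .15 .176
```

```text
t0.9 at [0.3449 0.3339 0.1904] [-3.141 -0.     0.178] F [0.7 0.2 0.4] w 1.001 n 9 turn rows 0 r min 0.426
0 x 0.0042 y 0.0372 z 0.0045 wz 0.000
```

Emit:
servo_tool --targets '[{"fingers": 0, "x": 0.0042, "y": 0.0372, "z": 0.0045, "wx": 0, "wy": 0, "wz": 0}, {"fingers": 0, "x": 0.0042, "y": 0.0372, "z": 0.0045, "wx": 0, "wy": 0, "wz": 0}, {"fingers": 0, "x": 0.0042, "y": 0.0372, "z": 0.0045, "wx": 0, "wy": 0, "wz": 0}, {"fingers": 0, "x": 0.0042, "y": 0.0372, "z": 0.0045, "wx": 0, "wy": 0, "wz": 0}, {"fingers": 0, "x": 0.0042, "y": 0.0372, "z": 0.0045, "wx": 0, "wy": 0, "wz": 0}, {"fingers": 0, "x": 0.0042, "y": 0.0372, "z": 0.0045, "wx": 0, "wy": 0, "wz": 0}, {"fingers": 0, "x": 0.0042, "y": 0.0372, "z": 0.0045, "wx": 0, "wy": 0, "wz": 0}, {"fingers": 0, "x": 0.0042, "y": 0.0372, "z": 0.0045, "wx": 0, "wy": 0, "wz": 0}]'

```text
clock: 1.53
tcp_pos: [0.4305, 0.0471, 0.1547]
orientation: [-3.141, -0.001, 0.178]
wrist_force: [1.6, 0.6, 0.3]
width: 0.998
```

```bash
python3 go.py .4415 .011 .15 .176;  python3 - <<'E'
from h import *
p,d=read_camera("wrist"); cv2.imwrite("pics/w1.png",p)
C=cloud("wrist",d); m=(abs(C[...,2]-.048)<.008)&(d>0)&(np.hypot(C[...,0]-.4415,C[...,1]-.011)<.075)
print(m.sum()); print(rect(C[m][:,:2]), np.median(C[m][:,2]))
E
```

```text
t1.5 at [0.4305 0.0471 0.1547] [-3.141e+00 -1.000e-03  1.780e-01] F [1.6 0.6 0.3] w 0.998 n 2 turn rows 0 r min 0.433
0 x 0.0022 y 0.0187 z 0.0024 wz 0.000
5942
(array([442.6,   6. ]), array([111. ,  66.9]), np.float64(0.172)) 0.04751760676899977
```

View pics/w1.png

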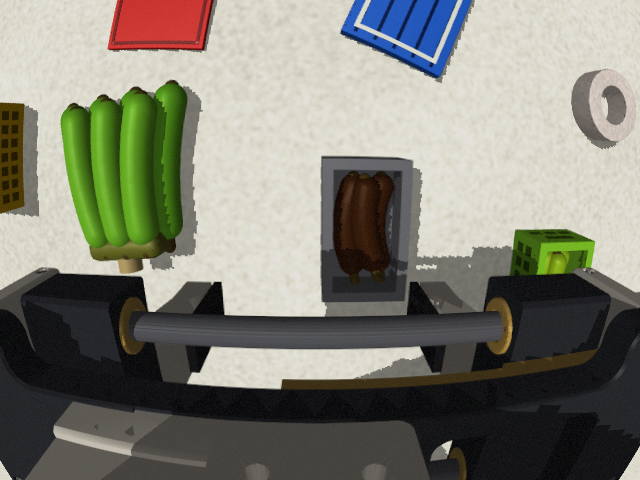

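The wrist view shows the grey crate at (366,228) between the fingers, with the bunch on the left and the roll at top right, both clear. I'll step to the crate and remeasure while stationary.

Emit:
servo_tool --targets '[{"fingers": 0, "x": 0.0022, "y": 0.0187, "z": 0.0024, "wx": 0, "wy": 0, "wz": 0}, {"fingers": 0, "x": 0.0022, "y": 0.0187, "z": 0.0024, "wx": 0, "wy": 0, "wz": 0}, {"fingers": 0, "x": 0, "y": 0, "z": 0, "wx": 0, "wy": 0, "wz": 0}, {"fingers": 0, "x": 0, "y": 0, "z": 0, "wx": 0, "wy": 0, "wz": 0}]'

```text
clock: 1.92
tcp_pos: [0.4412, 0.0119, 0.1495]
orientation: [3.141, 0.001, 0.175]
wrist_force: [-0.3, 0.2, 0.2]
width: 1.004
```

```bash
cat > wr.py <<'E'
# wr.py x y [zrim]: crate rim near (x,y) from the wrist depth
import sys
from h import *
x,y=map(float,sys.argv[1:3]); z=float(sys.argv[3]) if len(sys.argv)>3 else .048
E=rays("wrist"); p,d=read_camera("wrist"); C=E[0]+E[1]*(d/E[2])[...,None]
cv2.imwrite("pics/wl.png",p); np.save("wl.npy",C)
m=(abs(C[...,2]-z)<.008)&(d>0)&(np.hypot(C[...,0]-x,C[...,1]-y)<.075)
print("wrist rim",m.sum(),rect(C[m][:,:2]), np.median(C[m][:,2]).round(4))
E
python3 wr.py .4415 .011; python3 go.py .4415 .010 .02 .176;  python3 - <<'E'
from h import *
C=np.load("wl.npy"); p=cv2.imread("pics/wl.png"); h=cv2.cvtColor(p,cv2.COLOR_BGR2HSV)
H,S=h[...,0],h[...,1]
for k,m in (("pallet",(H>105)&(H<130)&(S>120)),("tray",((H<8)|(H>172))&(S>120))):
    m&=abs(C[...,2]-.01)<.02; m[250:]=0; q=C[m]; print(k,q.min(0).round(4),q.max(0).round(4))
E
```

```text
wrist rim 6630 (array([442.9,  11.1]), array([111.2,  66.9]), np.float64(0.178)) 0.0486
t2.0 at [0.4412 0.0125 0.1497] [3.142 0.    0.176] F [ 0.  -0.3 -0.4] w 1.0 n 4 turn rows 0 r min 0.441
0 x -0.0000 y 0.0006 z 0.0324 wz 0.000
pallet [ 5.782e-01 -4.810e-02  3.000e-04] [0.653  0.0558 0.016 ]
tray [ 0.4277 -0.0103  0.0009] [0.6261 0.2684 0.03  ]
```

The wrist and averaged estimates agree to about 1 mm, so I'll descend and grip.

Emit:
servo_tool --targets '[{"fingers": 0, "x": 0.001, "y": 0.0016, "z": 0.035, "wx": 0, "wy": 0, "wz": 0}, {"fingers": 0, "x": 0, "y": 0, "z": 0.035, "wx": 0, "wy": 0, "wz": 0}, {"fingers": 0, "x": 0, "y": 0, "z": 0.035, "wx": 0, "wy": 0, "wz": 0}, {"fingers": 0, "x": 0, "y": 0, "z": 0.015, "wx": 0, "wy": 0, "wz": 0}, {"fingers": 0, "x": 0, "y": 0, "z": 0.01, "wx": 0, "wy": 0, "wz": 0}, {"fingers": 0, "x": 0, "y": 0, "z": 0, "wx": 0, "wy": 0, "wz": 0}]'

```text
clock: 2.47
tcp_pos: [0.4411, 0.0116, 0.0179]
orientation: [3.141, 0.004, 0.178]
wrist_force: [-0.8, -0.4, 0.1]
width: 1.0
```

Emit:
servo_tool --targets '[{"fingers": 1, "x": 0, "y": 0, "z": 0, "wx": 0, "wy": 0, "wz": 0}, {"fingers": 1, "x": 0, "y": 0, "z": 0, "wx": 0, "wy": 0, "wz": 0}, {"fingers": 1, "x": 0, "y": 0, "z": 0, "wx": 0, "wy": 0, "wz": 0}, {"fingers": 1, "x": 0, "y": 0, "z": 0, "wx": 0, "wy": 0, "wz": 0}, {"fingers": 1, "x": 0, "y": 0, "z": 0, "wx": 0, "wy": 0, "wz": 0}, {"fingers": 1, "x": 0, "y": 0, "z": 0, "wx": 0, "wy": 0, "wz": 0}, {"fingers": 1, "x": 0, "y": 0, "z": 0, "wx": 0, "wy": 0, "wz": 0}, {"fingers": 1, "x": 0, "y": 0, "z": 0, "wx": 0, "wy": 0, "wz": 0}]' --squeeze 25

```text
clock: 3.13
tcp_pos: [0.4432, 0.0117, 0.0207]
orientation: [-3.141, -0.002, 0.177]
wrist_force: [-2.7, 2.7, 7.4]
width: 0.751
```

The width reads 0.751 × 88 mm = 66 mm, so the crate is gripped. Lifting it.

Emit:
servo_tool --targets '[{"fingers": 1, "x": 0, "y": 0, "z": -0.01, "wx": 0, "wy": 0, "wz": 0}, {"fingers": 1, "x": 0, "y": 0, "z": -0.025, "wx": 0, "wy": 0, "wz": 0}, {"fingers": 1, "x": 0, "y": 0, "z": -0.03, "wx": 0, "wy": 0, "wz": 0}, {"fingers": 1, "x": 0, "y": 0, "z": -0.03, "wx": 0, "wy": 0, "wz": 0}, {"fingers": 1, "x": 0, "y": 0, "z": -0.01, "wx": 0, "wy": 0, "wz": 0}]'

```text
clock: 3.55
tcp_pos: [0.4441, 0.0118, 0.1288]
orientation: [-3.141, -0.005, 0.178]
wrist_force: [0.7, 0.0, -2.6]
width: 0.756
```

```bash
python3 go.py .633 .2175 .126 .03 .036
```

```text
t3.5 at [0.4441 0.0118 0.1288] [-3.141 -0.005  0.178] F [ 0.7  0.  -2.6] w 0.756 n 8 turn rows 2 r min 0.444
0 x 0.0278 y -0.0211 z 0.0004 wz 0.074
1 x 0.0261 y -0.0231 z 0.0004 wz 0.074
2 x 0.0244 y -0.0250 z 0.0004 wz 0.000
```

Emit:
servo_tool --targets '[{"fingers": 1, "x": 0.014, "y": -0.011, "z": 0, "wx": 0, "wy": 0, "wz": 0.037}, {"fingers": 1, "x": 0.0278, "y": -0.0215, "z": 0, "wx": 0, "wy": 0, "wz": 0.074}, {"fingers": 1, "x": 0.0255, "y": -0.024, "z": 0, "wx": 0, "wy": 0, "wz": 0.037}, {"fingers": 1, "x": 0.0244, "y": -0.025, "z": 0, "wx": 0, "wy": 0, "wz": 0}, {"fingers": 1, "x": 0.0244, "y": -0.025, "z": 0, "wx": 0, "wy": 0, "wz": 0}, {"fingers": 1, "x": 0.0244, "y": -0.025, "z": 0, "wx": 0, "wy": 0, "wz": 0}, {"fingers": 1, "x": 0.0244, "y": -0.025, "z": 0, "wx": 0, "wy": 0, "wz": 0}, {"fingers": 1, "x": 0.0244, "y": -0.025, "z": 0, "wx": 0, "wy": 0, "wz": 0}]'

```text
clock: 4.22
tcp_pos: [0.6215, 0.205, 0.1243]
orientation: [3.142, 0.001, 0.029]
wrist_force: [1.0, 0.7, -2.3]
width: 0.749
```

Emit:
servo_tool --targets '[{"fingers": 1, "x": 0.007, "y": -0.013, "z": 0, "wx": 0, "wy": 0, "wz": 0}, {"fingers": 1, "x": 0, "y": 0, "z": 0, "wx": 0, "wy": 0, "wz": 0}, {"fingers": 1, "x": 0, "y": 0, "z": 0, "wx": 0, "wy": 0, "wz": 0}, {"fingers": 1, "x": 0, "y": 0, "z": 0, "wx": 0, "wy": 0, "wz": 0}]'

```text
clock: 4.55
tcp_pos: [0.6268, 0.2167, 0.1241]
orientation: [3.141, 0.002, 0.029]
wrist_force: [0.2, -1.3, -3.3]
width: 0.752
```

```bash
python3 go.py .633 .2175 .027 .03 .036
```

```text
t4.5 at [0.6268 0.2167 0.1241] [3.141e+00 2.000e-03 2.900e-02] F [ 0.2 -1.3 -3.3] w 0.752 n 3 turn rows 0 r min 0.663
0 x 0.0021 y -0.0002 z 0.0324 wz 0.000
```

Emit:
servo_tool --targets '[{"fingers": 1, "x": 0.006, "y": -0.001, "z": 0.015, "wx": 0, "wy": 0, "wz": 0}, {"fingers": 1, "x": 0, "y": 0, "z": 0.03, "wx": 0, "wy": 0, "wz": 0}, {"fingers": 1, "x": 0, "y": 0, "z": 0.025, "wx": 0, "wy": 0, "wz": 0}, {"fingers": 1, "x": 0, "y": 0, "z": 0.015, "wx": 0, "wy": 0, "wz": 0}, {"fingers": 1, "x": 0, "y": 0, "z": 0.008, "wx": 0, "wy": 0, "wz": 0}, {"fingers": 1, "x": 0, "y": 0, "z": 0.003, "wx": 0, "wy": 0, "wz": 0}, {"fingers": 1, "x": 0, "y": 0, "z": 0.002, "wx": 0, "wy": 0, "wz": 0}, {"fingers": 1, "x": 0, "y": 0, "z": 0, "wx": 0, "wy": 0, "wz": 0}]'

```text
clock: 5.22
tcp_pos: [0.6342, 0.2184, 0.0275]
orientation: [-3.141, -0.001, 0.029]
wrist_force: [-0.0, -0.5, -3.7]
width: 0.754
```

```bash
python3 go.py .633 .2175 .026 .03 .036
```

```text
t5.2 at [0.6342 0.2184 0.0275] [-3.141e+00 -1.000e-03  2.900e-02] F [-0.  -0.5 -3.7] w 0.754 n 1 turn rows 0 r min 0.669
0 x -0.0013 y 0.0009 z 0.0015 wz 0.000
```

Still carrying about 3 N. I'll lower 1.5 mm, release and retreat.

Emit:
servo_tool --targets '[{"fingers": 1, "x": -0.001, "y": 0.001, "z": 0.001, "wx": 0, "wy": 0, "wz": 0}, {"fingers": 1, "x": 0, "y": 0, "z": 0.0005, "wx": 0, "wy": 0, "wz": 0}, {"fingers": 1, "x": 0, "y": 0, "z": 0, "wx": 0, "wy": 0, "wz": 0}, {"fingers": 0, "x": 0, "y": 0, "z": 0, "wx": 0, "wy": 0, "wz": 0}, {"fingers": 0, "x": 0, "y": 0, "z": 0, "wx": 0, "wy": 0, "wz": 0}, {"fingers": 0, "x": 0, "y": 0, "z": 0, "wx": 0, "wy": 0, "wz": 0}, {"fingers": 0, "x": 0, "y": 0, "z": 0, "wx": 0, "wy": 0, "wz": 0}, {"fingers": 0, "x": 0, "y": 0, "z": 0, "wx": 0, "wy": 0, "wz": 0}]'

```text
clock: 5.88
tcp_pos: [0.6327, 0.2173, 0.0252]
orientation: [3.142, 0.0, 0.029]
wrist_force: [0.4, -0.3, 0.4]
width: 0.99
```

Emit:
servo_tool --targets '[{"fingers": 0, "x": 0, "y": 0, "z": -0.01, "wx": 0, "wy": 0, "wz": 0}, {"fingers": 0, "x": 0, "y": 0, "z": -0.03, "wx": 0, "wy": 0, "wz": 0}, {"fingers": 0, "x": 0, "y": 0, "z": -0.035, "wx": 0, "wy": 0, "wz": 0}, {"fingers": 0, "x": 0, "y": 0, "z": -0.035, "wx": 0, "wy": 0, "wz": 0}, {"fingers": 0, "x": 0, "y": 0, "z": -0.01, "wx": 0, "wy": 0, "wz": 0}, {"fingers": 0, "x": 0, "y": 0, "z": 0, "wx": 0, "wy": 0, "wz": 0}, {"fingers": 0, "x": 0, "y": 0, "z": 0, "wx": 0, "wy": 0, "wz": 0}]'

```text
clock: 6.47
tcp_pos: [0.6331, 0.2176, 0.147]
orientation: [-3.14, -0.002, 0.029]
wrist_force: [0.0, -0.1, -1.4]
width: 1.005
```

```bash
python3 wr.py .633 .2175 .054; python3 go.py .464 -.397 .15 .19
python3 - <<'E'
from h import *
C=np.load("wl.npy"); p=cv2.imread("pics/wl.png"); h=cv2.cvtColor(p,cv2.COLOR_BGR2HSV)
H,S=h[...,0],h[...,1]
for k,m in (("tray",((H<8)|(H>172))&(S>120)),):
    m&=(abs(C[...,2]-.006)<.006)&(np.hypot(C[...,0]-.633,C[...,1]-.2175)<.1); q=C[m]; print(k,rect(q[:,:2]))
E
```

```text
wrist rim 6912 (array([633.7, 217.7]), array([109.9,  66.9]), np.float64(0.028)) 0.0546
t6.5 at [0.6324 0.2173 0.1456] [-3.141 -0.     0.029] F [-0.  -0.5 -0.6] w 1.0 n 17 turn rows 2 r min 0.553
0 x -0.0109 y 0.0358 z -0.0003 wz -0.080
1 x -0.0138 y 0.0348 z -0.0003 wz -0.080
2 x -0.0166 y 0.0336 z -0.0003 wz 0.000
tray (array([634.5, 218.5]), array([135. ,  96.5]), np.float64(0.028))
```

View pics/wl.png

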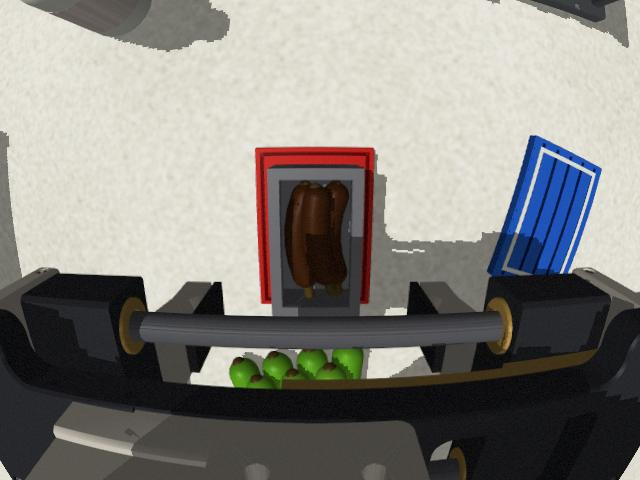

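The grey crate at (315,240) sits centred on the tray, within 1 mm of its centre. Next is the dark green crate.

Emit:
servo_tool --targets '[{"fingers": 0, "x": -0.0109, "y": 0.0358, "z": 0, "wx": 0, "wy": 0, "wz": -0.08}, {"fingers": 0, "x": -0.0138, "y": 0.0348, "z": 0, "wx": 0, "wy": 0, "wz": -0.08}, {"fingers": 0, "x": -0.0166, "y": 0.0336, "z": 0, "wx": 0, "wy": 0, "wz": 0}, {"fingers": 0, "x": -0.0166, "y": 0.0336, "z": 0, "wx": 0, "wy": 0, "wz": 0}, {"fingers": 0, "x": -0.0166, "y": 0.0336, "z": 0, "wx": 0, "wy": 0, "wz": 0}, {"fingers": 0, "x": -0.0166, "y": 0.0336, "z": 0, "wx": 0, "wy": 0, "wz": 0}, {"fingers": 0, "x": -0.0166, "y": 0.0336, "z": 0, "wx": 0, "wy": 0, "wz": 0}, {"fingers": 0, "x": -0.0166, "y": 0.0336, "z": 0, "wx": 0, "wy": 0, "wz": 0}]'

```text
clock: 7.18
tcp_pos: [0.5514, -0.0733, 0.1442]
orientation: [-3.142, 0.002, 0.189]
wrist_force: [0.9, 0.1, -1.0]
width: 1.0
```

Emit:
servo_tool --targets '[{"fingers": 0, "x": -0.0166, "y": 0.0336, "z": 0, "wx": 0, "wy": 0, "wz": 0}, {"fingers": 0, "x": -0.0166, "y": 0.0336, "z": 0, "wx": 0, "wy": 0, "wz": 0}, {"fingers": 0, "x": -0.0166, "y": 0.0336, "z": 0, "wx": 0, "wy": 0, "wz": 0}, {"fingers": 0, "x": -0.0166, "y": 0.0336, "z": 0, "wx": 0, "wy": 0, "wz": 0}, {"fingers": 0, "x": -0.0166, "y": 0.0336, "z": 0, "wx": 0, "wy": 0, "wz": 0}, {"fingers": 0, "x": -0.0166, "y": 0.0336, "z": 0, "wx": 0, "wy": 0, "wz": 0}, {"fingers": 0, "x": -0.0166, "y": 0.0336, "z": 0, "wx": 0, "wy": 0, "wz": 0}, {"fingers": 0, "x": -0.0166, "y": 0.0336, "z": 0, "wx": 0, "wy": 0, "wz": 0}]'

```text
clock: 7.85
tcp_pos: [0.4716, -0.362, 0.1441]
orientation: [-3.14, 0.002, 0.189]
wrist_force: [0.5, 0.4, -0.2]
width: 1.002
```

Emit:
servo_tool --targets '[{"fingers": 0, "x": -0.0166, "y": 0.0336, "z": 0, "wx": 0, "wy": 0, "wz": 0}, {"fingers": 0, "x": 0, "y": 0, "z": 0, "wx": 0, "wy": 0, "wz": 0}, {"fingers": 0, "x": 0, "y": 0, "z": 0, "wx": 0, "wy": 0, "wz": 0}, {"fingers": 0, "x": 0, "y": 0, "z": 0, "wx": 0, "wy": 0, "wz": 0}]'

```text
clock: 8.18
tcp_pos: [0.4622, -0.3965, 0.144]
orientation: [-3.14, 0.002, 0.188]
wrist_force: [-0.5, 0.7, 0.6]
width: 0.996
```

```bash
python3 wr.py .464 -.397; python3 go.py .464 -.397 .02 .19
```

```text
wrist rim 6841 (array([ 465., -398.]), array([110.6,  66.7]), np.float64(0.179)) 0.0486
t8.2 at [ 0.4627 -0.396   0.1444] [-3.14e+00  1.00e-03  1.89e-01] F [ 0.3  0.2 -0.3] w 0.999 n 4 turn rows 0 r min 0.609
0 x 0.0003 y 0.0003 z 0.0311 wz 0.000
```

Emit:
servo_tool --targets '[{"fingers": 0, "x": 0.002, "y": 0.0024, "z": 0.03, "wx": 0, "wy": 0, "wz": 0.01}, {"fingers": 0, "x": 0, "y": 0, "z": 0.035, "wx": 0, "wy": 0, "wz": 0}, {"fingers": 0, "x": 0, "y": 0, "z": 0.035, "wx": 0, "wy": 0, "wz": 0}, {"fingers": 0, "x": 0, "y": 0, "z": 0.015, "wx": 0, "wy": 0, "wz": 0}, {"fingers": 0, "x": 0, "y": 0, "z": 0.0095, "wx": 0, "wy": 0, "wz": 0}, {"fingers": 0, "x": 0, "y": 0, "z": 0, "wx": 0, "wy": 0, "wz": 0}, {"fingers": 0, "x": 0, "y": 0, "z": 0, "wx": 0, "wy": 0, "wz": 0}]'

```text
clock: 8.82
tcp_pos: [0.4663, -0.3982, 0.0213]
orientation: [3.141, 0.0, 0.181]
wrist_force: [0.1, -0.5, 0.4]
width: 0.996
```

Emit:
servo_tool --targets '[{"fingers": 1, "x": 0, "y": 0, "z": 0, "wx": 0, "wy": 0, "wz": 0}, {"fingers": 1, "x": 0, "y": 0, "z": 0, "wx": 0, "wy": 0, "wz": 0}, {"fingers": 1, "x": 0, "y": 0, "z": 0, "wx": 0, "wy": 0, "wz": 0}, {"fingers": 1, "x": 0, "y": 0, "z": 0, "wx": 0, "wy": 0, "wz": 0}, {"fingers": 1, "x": 0, "y": 0, "z": 0, "wx": 0, "wy": 0, "wz": 0}, {"fingers": 1, "x": 0, "y": 0, "z": 0, "wx": 0, "wy": 0, "wz": 0}, {"fingers": 1, "x": 0, "y": 0, "z": 0, "wx": 0, "wy": 0, "wz": 0}, {"fingers": 1, "x": 0, "y": 0, "z": 0, "wx": 0, "wy": 0, "wz": 0}]'

```text
clock: 9.48
tcp_pos: [0.466, -0.3989, 0.0218]
orientation: [3.141, -0.001, 0.179]
wrist_force: [-0.3, 2.7, 6.8]
width: 0.752
```

Emit:
servo_tool --targets '[{"fingers": 1, "x": 0, "y": 0, "z": -0.01, "wx": 0, "wy": 0, "wz": 0}, {"fingers": 1, "x": 0, "y": 0, "z": -0.025, "wx": 0, "wy": 0, "wz": 0}, {"fingers": 1, "x": 0, "y": 0, "z": -0.03, "wx": 0, "wy": 0, "wz": 0}, {"fingers": 1, "x": 0, "y": 0, "z": -0.03, "wx": 0, "wy": 0, "wz": 0}, {"fingers": 1, "x": 0, "y": 0, "z": -0.01, "wx": 0, "wy": 0, "wz": 0}]'

```text
clock: 9.9
tcp_pos: [0.4671, -0.3999, 0.1307]
orientation: [3.138, -0.004, 0.18]
wrist_force: [0.3, -1.0, -2.3]
width: 0.755
```

```bash
python3 go.py .6535 -.002 .125 -.227 .036
```

```text
t9.9 at [ 0.4671 -0.3999  0.1307] [ 3.138 -0.004  0.18 ] F [ 0.3 -1.  -2.3] w 0.755 n 13 turn rows 4 r min 0.593
0 x 0.0196 y -0.0276 z 0.0004 wz 0.102
1 x 0.0167 y -0.0294 z 0.0004 wz 0.102
2 x 0.0136 y -0.0309 z 0.0004 wz 0.102
3 x 0.0104 y -0.0322 z 0.0004 wz 0.102
4 x 0.0071 y -0.0331 z 0.0004 wz 0.000
```

Emit:
servo_tool --targets '[{"fingers": 1, "x": 0.01, "y": -0.014, "z": 0, "wx": 0, "wy": 0, "wz": 0.05}, {"fingers": 1, "x": 0.0187, "y": -0.0284, "z": 0, "wx": 0, "wy": 0, "wz": 0.1}, {"fingers": 1, "x": 0.0155, "y": -0.03, "z": 0, "wx": 0, "wy": 0, "wz": 0.1}, {"fingers": 1, "x": 0.0125, "y": -0.0315, "z": 0, "wx": 0, "wy": 0, "wz": 0.1}, {"fingers": 1, "x": 0.0087, "y": -0.0326, "z": 0, "wx": 0, "wy": 0, "wz": 0.058}, {"fingers": 1, "x": 0.0071, "y": -0.0331, "z": 0, "wx": 0, "wy": 0, "wz": 0}, {"fingers": 1, "x": 0.0071, "y": -0.0331, "z": 0, "wx": 0, "wy": 0, "wz": 0}, {"fingers": 1, "x": 0.0071, "y": -0.0331, "z": 0, "wx": 0, "wy": 0, "wz": 0}]'

```text
clock: 10.57
tcp_pos: [0.5742, -0.1674, 0.1253]
orientation: [-3.141, 0.001, -0.229]
wrist_force: [0.1, -0.3, -3.4]
width: 0.756
```

Emit:
servo_tool --targets '[{"fingers": 1, "x": 0.0071, "y": -0.0331, "z": 0, "wx": 0, "wy": 0, "wz": 0}, {"fingers": 1, "x": 0.0071, "y": -0.0331, "z": 0, "wx": 0, "wy": 0, "wz": 0}, {"fingers": 1, "x": 0.0071, "y": -0.0331, "z": 0, "wx": 0, "wy": 0, "wz": 0}, {"fingers": 1, "x": 0.0071, "y": -0.0331, "z": 0, "wx": 0, "wy": 0, "wz": 0}, {"fingers": 1, "x": 0.005, "y": -0.022, "z": 0, "wx": 0, "wy": 0, "wz": 0}, {"fingers": 1, "x": 0, "y": 0, "z": 0, "wx": 0, "wy": 0, "wz": 0}, {"fingers": 1, "x": 0, "y": 0, "z": 0, "wx": 0, "wy": 0, "wz": 0}, {"fingers": 1, "x": 0, "y": 0, "z": 0, "wx": 0, "wy": 0, "wz": 0}]'

```text
clock: 11.23
tcp_pos: [0.6412, -0.0264, 0.125]
orientation: [3.141, 0.002, -0.229]
wrist_force: [-0.2, -0.3, -2.4]
width: 0.752
```

```bash
python3 go.py .654 -.0015 .033 -.227 .036; python3 wr.py .654 -.0015 .153
python3 - <<'E'
from h import *
C=np.load("wl.npy"); p=cv2.imread("pics/wl.png"); h=cv2.cvtColor(p,cv2.COLOR_BGR2HSV)
H,S=h[...,0],h[...,1]
m=(H>100)&(H<130)&(S>120)&(abs(C[...,2]-.012)<.006)&(np.hypot(C[...,0]-.654,C[...,1])<.1); q=C[m]; print("pallet",m.sum(),rect(q[:,:2]))
E
```

```text
t11.2 at [ 0.6412 -0.0264  0.125 ] [ 3.141e+00  2.000e-03 -2.290e-01] F [-0.2 -0.3 -2.4] w 0.752 n 3 turn rows 0 r min 0.642
0 x 0.0023 y -0.0090 z 0.0307 wz 0.000
wrist rim 13034 (array([653.4, -27.6]), array([98.6, 84.4]), np.float64(1.342)) 0.1519
pallet 4161 (array([665.9,  -4.9]), array([108. ,  89.3]), np.float64(-0.231))
```

View pics/wl.png

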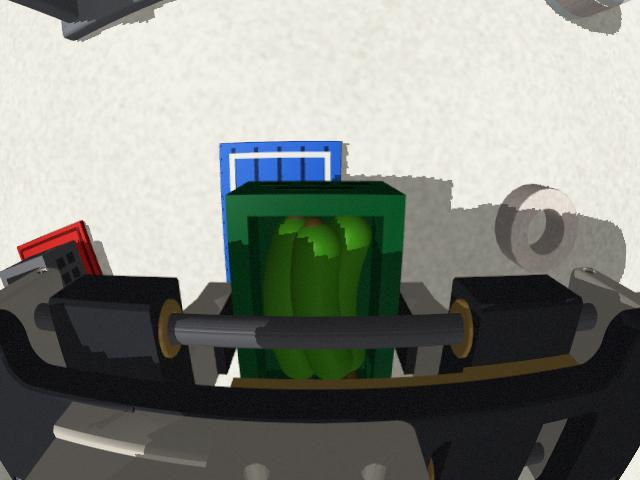

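The green crate at (315,280) is held level over the pallet at (280,165). The wrist view puts the pallet centre at (653.3, −1.9) mm, which agrees with the earlier estimate.

Emit:
servo_tool --targets '[{"fingers": 1, "x": 0.007, "y": -0.0268, "z": 0, "wx": 0, "wy": 0, "wz": 0}, {"fingers": 1, "x": 0, "y": 0, "z": 0.03, "wx": 0, "wy": 0, "wz": 0}, {"fingers": 1, "x": 0, "y": 0, "z": 0.03, "wx": 0, "wy": 0, "wz": 0}, {"fingers": 1, "x": 0, "y": 0, "z": 0.015, "wx": 0, "wy": 0, "wz": 0}, {"fingers": 1, "x": 0, "y": 0, "z": 0.01, "wx": 0, "wy": 0, "wz": 0}, {"fingers": 1, "x": 0, "y": 0, "z": 0.004, "wx": 0, "wy": 0, "wz": 0}, {"fingers": 1, "x": 0, "y": 0, "z": 0.001, "wx": 0, "wy": 0, "wz": 0}, {"fingers": 1, "x": 0, "y": 0, "z": 0, "wx": 0, "wy": 0, "wz": 0}]'

```text
clock: 11.95
tcp_pos: [0.6555, -0.0021, 0.0366]
orientation: [-3.141, -0.001, -0.229]
wrist_force: [0.3, -0.3, -1.9]
width: 0.752
```

```bash
python3 go.py .654 -.002 .032 -.227
```

```text
t11.9 at [ 0.6555 -0.0021  0.0366] [-3.141e+00 -1.000e-03 -2.290e-01] F [ 0.3 -0.3 -1.9] w 0.752 n 1 turn rows 0 r min 0.654
0 x -0.0015 y 0.0002 z 0.0046 wz 0.000
```

Emit:
servo_tool --targets '[{"fingers": 1, "x": -0.001, "y": 0, "z": 0.002, "wx": 0, "wy": 0, "wz": 0}, {"fingers": 1, "x": 0, "y": 0, "z": 0.0015, "wx": 0, "wy": 0, "wz": 0}, {"fingers": 1, "x": 0, "y": 0, "z": 0.001, "wx": 0, "wy": 0, "wz": 0}, {"fingers": 1, "x": 0, "y": 0, "z": 0, "wx": 0, "wy": 0, "wz": 0}]'

```text
clock: 12.28
tcp_pos: [0.6547, -0.0014, 0.0338]
orientation: [-3.141, -0.002, -0.228]
wrist_force: [-2.8, 0.7, 8.6]
width: 0.751
```

Emit:
servo_tool --targets '[{"fingers": 0, "x": 0, "y": 0, "z": 0, "wx": 0, "wy": 0, "wz": 0}, {"fingers": 0, "x": 0, "y": 0, "z": 0, "wx": 0, "wy": 0, "wz": 0}, {"fingers": 0, "x": 0, "y": 0, "z": 0, "wx": 0, "wy": 0, "wz": 0}, {"fingers": 0, "x": 0, "y": 0, "z": 0, "wx": 0, "wy": 0, "wz": 0}, {"fingers": 0, "x": 0, "y": 0, "z": 0, "wx": 0, "wy": 0, "wz": 0}]'

```text
clock: 12.7
tcp_pos: [0.6541, -0.0015, 0.0313]
orientation: [-3.142, -0.0, -0.229]
wrist_force: [0.3, 0.9, 0.0]
width: 0.996
```

Emit:
servo_tool --targets '[{"fingers": 0, "x": 0, "y": 0, "z": -0.01, "wx": 0, "wy": 0, "wz": 0}, {"fingers": 0, "x": 0, "y": 0, "z": -0.03, "wx": 0, "wy": 0, "wz": 0}, {"fingers": 0, "x": 0, "y": 0, "z": -0.035, "wx": 0, "wy": 0, "wz": 0}, {"fingers": 0, "x": 0, "y": 0, "z": -0.035, "wx": 0, "wy": 0, "wz": 0}, {"fingers": 0, "x": 0, "y": 0, "z": -0.01, "wx": 0, "wy": 0, "wz": 0}, {"fingers": 0, "x": 0, "y": 0, "z": 0, "wx": 0, "wy": 0, "wz": 0}, {"fingers": 0, "x": 0, "y": 0, "z": 0, "wx": 0, "wy": 0, "wz": 0}]'

```text
clock: 13.28
tcp_pos: [0.6544, -0.0013, 0.1529]
orientation: [-3.14, -0.002, -0.229]
wrist_force: [-0.3, 0.0, -0.2]
width: 1.003
```

```bash
python3 wr.py .6535 -.002 .06;  python3 go.py .415 -.183 .15 .208
python3 - <<'E'
from h import *
C=np.load("wl.npy"); p=cv2.imread("pics/wl.png"); h=cv2.cvtColor(p,cv2.COLOR_BGR2HSV)
H,S=h[...,0],h[...,1]
m=(H>100)&(H<130)&(S>120)&(abs(C[...,2]-.012)<.006)&(np.hypot(C[...,0]-.654,C[...,1])<.1); q=C[m]; print("pallet",m.sum(),rect(q[:,:2]))
E
```

```text
wrist rim 6717 (array([654.7,  -1.4]), array([108.9,  66.7]), np.float64(-0.232)) 0.0606
t13.3 at [ 0.6537 -0.0015  0.1515] [-3.141 -0.    -0.229] F [-0.1  0.6 -1.2] w 1.003 n 8 turn rows 4 r min 0.454
0 x -0.0239 y 0.0289 z 0.0002 wz -0.109
1 x -0.0269 y 0.0261 z 0.0002 wz -0.109
2 x -0.0296 y 0.0230 z 0.0002 wz -0.109
3 x -0.0319 y 0.0196 z 0.0002 wz -0.109
4 x -0.0339 y 0.0160 z 0.0002 wz 0.000
pallet 2823 (array([653.7,  -2.3]), array([133.3,  89.4]), np.float64(-0.232))
```

The green crate is 1.3 mm off the pallet centre. Now the lime crate.

Emit:
servo_tool --targets '[{"fingers": 0, "x": -0.0239, "y": 0.0289, "z": 0, "wx": 0, "wy": 0, "wz": -0.109}, {"fingers": 0, "x": -0.0269, "y": 0.0261, "z": 0, "wx": 0, "wy": 0, "wz": -0.109}, {"fingers": 0, "x": -0.0296, "y": 0.023, "z": 0, "wx": 0, "wy": 0, "wz": -0.109}, {"fingers": 0, "x": -0.0319, "y": 0.0196, "z": 0, "wx": 0, "wy": 0, "wz": -0.109}, {"fingers": 0, "x": -0.0339, "y": 0.016, "z": 0, "wx": 0, "wy": 0, "wz": 0}, {"fingers": 0, "x": -0.0339, "y": 0.016, "z": 0, "wx": 0, "wy": 0, "wz": 0}, {"fingers": 0, "x": -0.0339, "y": 0.016, "z": 0, "wx": 0, "wy": 0, "wz": 0}, {"fingers": 0, "x": -0.0339, "y": 0.016, "z": 0, "wx": 0, "wy": 0, "wz": 0}]'

```text
clock: 14.0
tcp_pos: [0.4126, -0.1835, 0.1502]
orientation: [-3.141, 0.002, 0.207]
wrist_force: [0.1, -0.9, 0.5]
width: 0.999
```

Emit:
servo_tool --targets '[{"fingers": 0, "x": 0, "y": 0, "z": 0, "wx": 0, "wy": 0, "wz": 0}, {"fingers": 0, "x": 0, "y": 0, "z": 0, "wx": 0, "wy": 0, "wz": 0}, {"fingers": 0, "x": 0, "y": 0, "z": 0, "wx": 0, "wy": 0, "wz": 0}]'

```text
clock: 14.25
tcp_pos: [0.415, -0.1829, 0.151]
orientation: [-3.142, 0.0, 0.206]
wrist_force: [-0.2, 0.5, -0.8]
width: 0.998
```

```bash
python3 wr.py .415 -.183;  python3 go.py .415 -.183 .02 .208
```

```text
wrist rim 6553 (array([ 416. , -184.3]), array([111. ,  66.8]), np.float64(0.2)) 0.0486
t14.3 at [ 0.4155 -0.1826  0.1509] [-3.142  0.     0.207] F [ 0.8 -0.1 -0.3] w 1.002 n 4 turn rows 0 r min 0.454
0 x -0.0001 y 0.0001 z 0.0327 wz 0.000
```

Emit:
servo_tool --targets '[{"fingers": 0, "x": 0.0004, "y": 0.0017, "z": 0.035, "wx": 0, "wy": 0, "wz": 0.006}, {"fingers": 0, "x": 0, "y": 0, "z": 0.036, "wx": 0, "wy": 0, "wz": 0}, {"fingers": 0, "x": 0, "y": 0, "z": 0.035, "wx": 0, "wy": 0, "wz": 0}, {"fingers": 0, "x": 0, "y": 0, "z": 0.015, "wx": 0, "wy": 0, "wz": 0}, {"fingers": 0, "x": 0, "y": 0, "z": 0.01, "wx": 0, "wy": 0, "wz": 0}, {"fingers": 0, "x": 0, "y": 0, "z": 0, "wx": 0, "wy": 0, "wz": 0}, {"fingers": 0, "x": 0, "y": 0, "z": 0, "wx": 0, "wy": 0, "wz": 0}]'

```text
clock: 14.88
tcp_pos: [0.4161, -0.1839, 0.0195]
orientation: [-3.141, 0.002, 0.202]
wrist_force: [0.2, -0.6, 0.2]
width: 1.002
```

Emit:
servo_tool --targets '[{"fingers": 1, "x": 0, "y": 0, "z": 0, "wx": 0, "wy": 0, "wz": 0}, {"fingers": 1, "x": 0, "y": 0, "z": 0, "wx": 0, "wy": 0, "wz": 0}, {"fingers": 1, "x": 0, "y": 0, "z": 0, "wx": 0, "wy": 0, "wz": 0}, {"fingers": 1, "x": 0, "y": 0, "z": 0, "wx": 0, "wy": 0, "wz": 0}, {"fingers": 1, "x": 0, "y": 0, "z": 0, "wx": 0, "wy": 0, "wz": 0}, {"fingers": 1, "x": 0, "y": 0, "z": 0, "wx": 0, "wy": 0, "wz": 0}, {"fingers": 1, "x": 0, "y": 0, "z": 0, "wx": 0, "wy": 0, "wz": 0}, {"fingers": 1, "x": 0, "y": 0, "z": 0, "wx": 0, "wy": 0, "wz": 0}]'

```text
clock: 15.55
tcp_pos: [0.4164, -0.1843, 0.021]
orientation: [3.141, -0.001, 0.201]
wrist_force: [-1.0, 2.6, 7.3]
width: 0.752
```

Emit:
servo_tool --targets '[{"fingers": 1, "x": 0, "y": 0, "z": -0.01, "wx": 0, "wy": 0, "wz": 0}, {"fingers": 1, "x": 0, "y": 0, "z": -0.025, "wx": 0, "wy": 0, "wz": 0}, {"fingers": 1, "x": 0, "y": 0, "z": -0.035, "wx": 0, "wy": 0, "wz": 0}, {"fingers": 1, "x": 0, "y": 0, "z": -0.035, "wx": 0, "wy": 0, "wz": 0}, {"fingers": 1, "x": 0, "y": 0, "z": -0.025, "wx": 0, "wy": 0, "wz": 0}, {"fingers": 1, "x": 0, "y": 0, "z": 0, "wx": 0, "wy": 0, "wz": 0}, {"fingers": 1, "x": 0, "y": 0, "z": 0, "wx": 0, "wy": 0, "wz": 0}]'

```text
clock: 16.13
tcp_pos: [0.4163, -0.1843, 0.1514]
orientation: [3.141, -0.003, 0.201]
wrist_force: [-0.1, 0.4, -3.3]
width: 0.75
```

```bash
python3 go.py .6545 -.0015 .15 -.231 .036
```

```text
t16.1 at [ 0.4163 -0.1843  0.1514] [ 3.141e+00 -3.000e-03  2.010e-01] F [-0.1  0.4 -3.3] w 0.75 n 9 turn rows 4 r min 0.455
0 x 0.0300 y -0.0146 z 0.0002 wz 0.108
1 x 0.0282 y -0.0178 z 0.0002 wz 0.108
2 x 0.0262 y -0.0207 z 0.0002 wz 0.108
3 x 0.0238 y -0.0234 z 0.0002 wz 0.108
4 x 0.0211 y -0.0258 z 0.0002 wz 0.000
```

Emit:
servo_tool --targets '[{"fingers": 1, "x": 0.015, "y": -0.0073, "z": 0, "wx": 0, "wy": 0, "wz": 0.054}, {"fingers": 1, "x": 0.0292, "y": -0.016, "z": 0, "wx": 0, "wy": 0, "wz": 0.108}, {"fingers": 1, "x": 0.0273, "y": -0.0192, "z": 0, "wx": 0, "wy": 0, "wz": 0.108}, {"fingers": 1, "x": 0.025, "y": -0.022, "z": 0, "wx": 0, "wy": 0, "wz": 0.108}, {"fingers": 1, "x": 0.0225, "y": -0.0246, "z": 0, "wx": 0, "wy": 0, "wz": 0.054}, {"fingers": 1, "x": 0.0211, "y": -0.0258, "z": 0, "wx": 0, "wy": 0, "wz": 0}, {"fingers": 1, "x": 0.0211, "y": -0.0258, "z": 0, "wx": 0, "wy": 0, "wz": 0}, {"fingers": 1, "x": 0.0211, "y": -0.0258, "z": 0, "wx": 0, "wy": 0, "wz": 0}]'

```text
clock: 16.8
tcp_pos: [0.6141, -0.0315, 0.1475]
orientation: [3.14, 0.004, -0.231]
wrist_force: [-0.7, -1.1, -2.0]
width: 0.75
```

Emit:
servo_tool --targets '[{"fingers": 1, "x": 0.0211, "y": -0.0258, "z": 0, "wx": 0, "wy": 0, "wz": 0}, {"fingers": 1, "x": 0.0105, "y": -0.0129, "z": 0, "wx": 0, "wy": 0, "wz": 0}, {"fingers": 1, "x": 0, "y": 0, "z": 0, "wx": 0, "wy": 0, "wz": 0}, {"fingers": 1, "x": 0, "y": 0, "z": 0, "wx": 0, "wy": 0, "wz": 0}, {"fingers": 1, "x": 0, "y": 0, "z": 0, "wx": 0, "wy": 0, "wz": 0}]'

```text
clock: 17.22
tcp_pos: [0.6525, -0.0024, 0.148]
orientation: [3.14, 0.004, -0.231]
wrist_force: [-0.6, -0.5, -2.4]
width: 0.746
```

```bash
python3 go.py .6545 -.0015 .081 -.231 .036
```

```text
t17.2 at [ 0.6525 -0.0024  0.148 ] [ 3.14   0.004 -0.231] F [-0.6 -0.5 -2.4] w 0.746 n 2 turn rows 0 r min 0.652
0 x 0.0009 y -0.0007 z 0.0335 wz 0.000
```

Emit:
servo_tool --targets '[{"fingers": 1, "x": 0.0017, "y": -0.0014, "z": 0.025, "wx": 0, "wy": 0, "wz": 0}, {"fingers": 1, "x": 0, "y": 0, "z": 0.02, "wx": 0, "wy": 0, "wz": 0}, {"fingers": 1, "x": 0, "y": 0, "z": 0.012, "wx": 0, "wy": 0, "wz": 0}, {"fingers": 1, "x": 0, "y": 0, "z": 0.006, "wx": 0, "wy": 0, "wz": 0}, {"fingers": 1, "x": 0, "y": 0, "z": 0, "wx": 0, "wy": 0, "wz": 0}, {"fingers": 1, "x": 0, "y": 0, "z": 0, "wx": 0, "wy": 0, "wz": 0}]'

```text
clock: 17.72
tcp_pos: [0.6561, -0.0014, 0.0877]
orientation: [3.141, -0.0, -0.231]
wrist_force: [1.1, 0.3, -2.9]
width: 0.75
```

```bash
python3 go.py .6545 -.0015 .081 -.231 .036
```

```text
t17.7 at [ 0.6561 -0.0014  0.0877] [ 3.141 -0.    -0.231] F [ 1.1  0.3 -2.9] w 0.75 n 1 turn rows 0 r min 0.655
0 x -0.0015 y 0.0004 z 0.0067 wz 0.000
```

Emit:
servo_tool --targets '[{"fingers": 1, "x": -0.0014, "y": 0, "z": 0.003, "wx": 0, "wy": 0, "wz": 0}, {"fingers": 1, "x": 0, "y": 0, "z": 0.002, "wx": 0, "wy": 0, "wz": 0}, {"fingers": 1, "x": 0, "y": 0, "z": 0.0015, "wx": 0, "wy": 0, "wz": 0}, {"fingers": 1, "x": 0, "y": 0, "z": 0, "wx": 0, "wy": 0, "wz": 0}]'

```text
clock: 18.05
tcp_pos: [0.6548, -0.0007, 0.0812]
orientation: [-3.141, -0.001, -0.231]
wrist_force: [0.4, -0.2, -2.3]
width: 0.754
```

Emit:
servo_tool --targets '[{"fingers": 0, "x": 0, "y": 0, "z": 0, "wx": 0, "wy": 0, "wz": 0}, {"fingers": 0, "x": 0, "y": 0, "z": 0, "wx": 0, "wy": 0, "wz": 0}, {"fingers": 0, "x": 0, "y": 0, "z": 0, "wx": 0, "wy": 0, "wz": 0}, {"fingers": 0, "x": 0, "y": 0, "z": 0, "wx": 0, "wy": 0, "wz": 0}, {"fingers": 0, "x": 0, "y": 0, "z": 0, "wx": 0, "wy": 0, "wz": 0}]'

```text
clock: 18.47
tcp_pos: [0.6548, -0.0007, 0.081]
orientation: [-3.141, -0.0, -0.231]
wrist_force: [0.1, -0.1, -0.6]
width: 0.99
```

Emit:
servo_tool --targets '[{"fingers": 0, "x": 0, "y": 0, "z": -0.01, "wx": 0, "wy": 0, "wz": 0}, {"fingers": 0, "x": 0, "y": 0, "z": -0.03, "wx": 0, "wy": 0, "wz": 0}, {"fingers": 0, "x": 0, "y": 0, "z": -0.035, "wx": 0, "wy": 0, "wz": 0}, {"fingers": 0, "x": 0, "y": 0, "z": -0.035, "wx": 0, "wy": 0, "wz": 0}, {"fingers": 0, "x": 0, "y": 0, "z": -0.01, "wx": 0, "wy": 0, "wz": 0}, {"fingers": 0, "x": 0, "y": 0, "z": 0, "wx": 0, "wy": 0, "wz": 0}, {"fingers": 0, "x": 0, "y": 0, "z": 0, "wx": 0, "wy": 0, "wz": 0}]'

```text
clock: 19.05
tcp_pos: [0.655, -0.0006, 0.2025]
orientation: [-3.14, -0.002, -0.231]
wrist_force: [-0.1, -0.4, -0.8]
width: 0.999
```

```bash
python3 wr.py .6545 -.0015 .108;  python3 go.py .453 .3985 .15 .081
```

```text
wrist rim 6831 (array([ 6.55e+02, -6.00e-01]), array([109.8,  66.8]), np.float64(-0.232)) 0.1086
t19.1 at [ 0.6543 -0.0007  0.2011] [-3.141 -0.    -0.231] F [ 0.   0.6 -0.6] w 0.999 n 12 turn rows 3 r min 0.584
0 x -0.0239 y -0.0285 z 0.0043 wz -0.104
1 x -0.0209 y -0.0309 z 0.0043 wz -0.104
2 x -0.0175 y -0.0329 z 0.0043 wz -0.104
3 x -0.0140 y -0.0345 z 0.0043 wz 0.000
```

View pics/wl.png

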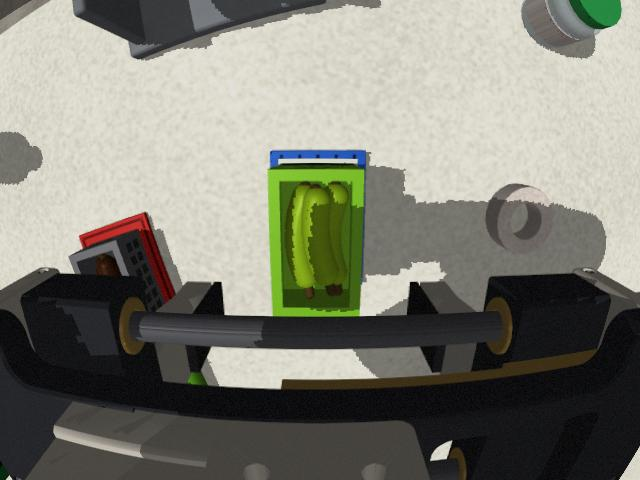

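The lime crate at (317,240) is square on the green one at (655.0, −0.6) mm with its rim at 0.1086 m. Now the yellow crate.

Emit:
servo_tool --targets '[{"fingers": 0, "x": -0.0239, "y": -0.0285, "z": 0.0043, "wx": 0, "wy": 0, "wz": -0.104}, {"fingers": 0, "x": -0.0209, "y": -0.0309, "z": 0.0043, "wx": 0, "wy": 0, "wz": -0.104}, {"fingers": 0, "x": -0.0175, "y": -0.0329, "z": 0.0043, "wx": 0, "wy": 0, "wz": -0.104}, {"fingers": 0, "x": -0.014, "y": -0.0345, "z": 0.0043, "wx": 0, "wy": 0, "wz": 0}, {"fingers": 0, "x": -0.014, "y": -0.0345, "z": 0.0043, "wx": 0, "wy": 0, "wz": 0}, {"fingers": 0, "x": -0.014, "y": -0.0345, "z": 0.0043, "wx": 0, "wy": 0, "wz": 0}, {"fingers": 0, "x": -0.014, "y": -0.0345, "z": 0.0043, "wx": 0, "wy": 0, "wz": 0}, {"fingers": 0, "x": -0.014, "y": -0.0345, "z": 0.0043, "wx": 0, "wy": 0, "wz": 0}]'

```text
clock: 19.77
tcp_pos: [0.5188, 0.2662, 0.1651]
orientation: [3.14, 0.002, 0.081]
wrist_force: [0.7, -0.3, -0.0]
width: 0.998
```

Emit:
servo_tool --targets '[{"fingers": 0, "x": -0.014, "y": -0.0345, "z": 0.0043, "wx": 0, "wy": 0, "wz": 0}, {"fingers": 0, "x": -0.014, "y": -0.0345, "z": 0.0043, "wx": 0, "wy": 0, "wz": 0}, {"fingers": 0, "x": -0.014, "y": -0.0345, "z": 0.0043, "wx": 0, "wy": 0, "wz": 0}, {"fingers": 0, "x": -0.014, "y": -0.0345, "z": 0.0043, "wx": 0, "wy": 0, "wz": 0}, {"fingers": 0, "x": 0, "y": 0, "z": 0, "wx": 0, "wy": 0, "wz": 0}, {"fingers": 0, "x": 0, "y": 0, "z": 0, "wx": 0, "wy": 0, "wz": 0}, {"fingers": 0, "x": 0, "y": 0, "z": 0, "wx": 0, "wy": 0, "wz": 0}]'

```text
clock: 20.35
tcp_pos: [0.4529, 0.3978, 0.1481]
orientation: [3.14, 0.001, 0.082]
wrist_force: [0.9, -0.3, 0.5]
width: 1.003
```

```bash
python3 wr.py .453 .3985;  python3 go.py .453 .3985 .02 .081
```

```text
wrist rim 6683 (array([453.6, 398.4]), array([111.1,  66.3]), np.float64(0.082)) 0.0487
t20.4 at [0.4534 0.3974 0.1484] [3.14e+00 1.00e-03 8.10e-02] F [0.2 0.  0.1] w 1.0 n 4 turn rows 0 r min 0.603
0 x -0.0001 y -0.0003 z 0.0321 wz 0.000
```

Emit:
servo_tool --targets '[{"fingers": 0, "x": 0.0003, "y": -0.001, "z": 0.035, "wx": 0, "wy": 0, "wz": 0}, {"fingers": 0, "x": 0, "y": 0, "z": 0.035, "wx": 0, "wy": 0, "wz": 0}, {"fingers": 0, "x": 0, "y": 0, "z": 0.0335, "wx": 0, "wy": 0, "wz": 0}, {"fingers": 0, "x": 0, "y": 0, "z": 0.015, "wx": 0, "wy": 0, "wz": 0}, {"fingers": 0, "x": 0, "y": 0, "z": 0.01, "wx": 0, "wy": 0, "wz": 0}, {"fingers": 0, "x": 0, "y": 0, "z": 0, "wx": 0, "wy": 0, "wz": 0}, {"fingers": 0, "x": 0, "y": 0, "z": 0, "wx": 0, "wy": 0, "wz": 0}]'

```text
clock: 20.98
tcp_pos: [0.4545, 0.3989, 0.0211]
orientation: [3.141, -0.0, 0.08]
wrist_force: [-0.4, 0.1, 1.5]
width: 1.0
```

Emit:
servo_tool --targets '[{"fingers": 1, "x": 0, "y": 0, "z": 0, "wx": 0, "wy": 0, "wz": 0}, {"fingers": 1, "x": 0, "y": 0, "z": 0, "wx": 0, "wy": 0, "wz": 0}, {"fingers": 1, "x": 0, "y": 0, "z": 0, "wx": 0, "wy": 0, "wz": 0}, {"fingers": 1, "x": 0, "y": 0, "z": 0, "wx": 0, "wy": 0, "wz": 0}, {"fingers": 1, "x": 0, "y": 0, "z": 0, "wx": 0, "wy": 0, "wz": 0}, {"fingers": 1, "x": 0, "y": 0, "z": 0, "wx": 0, "wy": 0, "wz": 0}, {"fingers": 1, "x": 0, "y": 0, "z": 0, "wx": 0, "wy": 0, "wz": 0}, {"fingers": 1, "x": 0, "y": 0, "z": 0, "wx": 0, "wy": 0, "wz": 0}]'

```text
clock: 21.65
tcp_pos: [0.454, 0.3996, 0.0217]
orientation: [-3.141, -0.001, 0.082]
wrist_force: [-1.9, -2.0, 7.2]
width: 0.752
```

Emit:
servo_tool --targets '[{"fingers": 1, "x": 0, "y": 0, "z": -0.01, "wx": 0, "wy": 0, "wz": 0}, {"fingers": 1, "x": 0, "y": 0, "z": -0.025, "wx": 0, "wy": 0, "wz": 0}, {"fingers": 1, "x": 0, "y": 0, "z": -0.035, "wx": 0, "wy": 0, "wz": 0}, {"fingers": 1, "x": 0, "y": 0, "z": -0.035, "wx": 0, "wy": 0, "wz": 0}, {"fingers": 1, "x": 0, "y": 0, "z": -0.035, "wx": 0, "wy": 0, "wz": 0}, {"fingers": 1, "x": 0, "y": 0, "z": -0.03, "wx": 0, "wy": 0, "wz": 0}, {"fingers": 1, "x": 0, "y": 0, "z": -0.01, "wx": 0, "wy": 0, "wz": 0}, {"fingers": 1, "x": 0, "y": 0, "z": 0, "wx": 0, "wy": 0, "wz": 0}]'

```text
clock: 22.32
tcp_pos: [0.4546, 0.4006, 0.2047]
orientation: [-3.137, -0.004, 0.082]
wrist_force: [0.2, 0.6, -2.0]
width: 0.753
```

```bash
python3 go.py .6548 -.001 .2 -.231 .036
```

```text
t22.3 at [0.4546 0.4006 0.2047] [-3.137 -0.004  0.082] F [ 0.2  0.6 -2. ] w 0.753 n 13 turn rows 3 r min 0.586
0 x 0.0128 y 0.0320 z 0.0004 wz 0.104
1 x 0.0161 y 0.0305 z 0.0004 wz 0.104
2 x 0.0192 y 0.0287 z 0.0004 wz 0.104
3 x 0.0221 y 0.0265 z 0.0004 wz 0.000
```

Emit:
servo_tool --targets '[{"fingers": 1, "x": 0.0064, "y": 0.016, "z": 0, "wx": 0, "wy": 0, "wz": 0.052}, {"fingers": 1, "x": 0.0145, "y": 0.0313, "z": 0, "wx": 0, "wy": 0, "wz": 0.104}, {"fingers": 1, "x": 0.0177, "y": 0.0296, "z": 0, "wx": 0, "wy": 0, "wz": 0.104}, {"fingers": 1, "x": 0.0207, "y": 0.0276, "z": 0, "wx": 0, "wy": 0, "wz": 0.052}, {"fingers": 1, "x": 0.0221, "y": 0.0265, "z": 0, "wx": 0, "wy": 0, "wz": 0}, {"fingers": 1, "x": 0.0221, "y": 0.0265, "z": 0, "wx": 0, "wy": 0, "wz": 0}, {"fingers": 1, "x": 0.0221, "y": 0.0265, "z": 0, "wx": 0, "wy": 0, "wz": 0}, {"fingers": 1, "x": 0.0221, "y": 0.0265, "z": 0, "wx": 0, "wy": 0, "wz": 0}]'

```text
clock: 22.98
tcp_pos: [0.5689, 0.1661, 0.1988]
orientation: [3.14, 0.002, -0.231]
wrist_force: [0.8, 0.4, -2.0]
width: 0.752
```

Emit:
servo_tool --targets '[{"fingers": 1, "x": 0.0221, "y": 0.0265, "z": 0, "wx": 0, "wy": 0, "wz": 0}, {"fingers": 1, "x": 0.0221, "y": 0.0265, "z": 0, "wx": 0, "wy": 0, "wz": 0}, {"fingers": 1, "x": 0.0221, "y": 0.0265, "z": 0, "wx": 0, "wy": 0, "wz": 0}, {"fingers": 1, "x": 0.0221, "y": 0.0265, "z": 0, "wx": 0, "wy": 0, "wz": 0}, {"fingers": 1, "x": 0.0221, "y": 0.0265, "z": 0, "wx": 0, "wy": 0, "wz": 0}, {"fingers": 1, "x": 0.011, "y": 0.0132, "z": 0, "wx": 0, "wy": 0, "wz": 0}, {"fingers": 1, "x": 0, "y": 0, "z": 0, "wx": 0, "wy": 0, "wz": 0}, {"fingers": 1, "x": 0, "y": 0, "z": 0, "wx": 0, "wy": 0, "wz": 0}]'

```text
clock: 23.65
tcp_pos: [0.6536, -0.0029, 0.1982]
orientation: [3.14, 0.004, -0.233]
wrist_force: [0.7, 0.5, -1.0]
width: 0.751
```

```bash
python3 go.py .6548 -.001 .129 -.231 .036
```

```text
t23.6 at [ 0.6536 -0.0029  0.1982] [ 3.14   0.004 -0.233] F [ 0.7  0.5 -1. ] w 0.751 n 2 turn rows 0 r min 0.654
0 x 0.0004 y -0.0011 z 0.0346 wz 0.000
```

Emit:
servo_tool --targets '[{"fingers": 1, "x": 0.0005, "y": -0.0018, "z": 0.025, "wx": 0, "wy": 0, "wz": 0}, {"fingers": 1, "x": 0, "y": 0, "z": 0.02, "wx": 0, "wy": 0, "wz": 0}, {"fingers": 1, "x": 0, "y": 0, "z": 0.012, "wx": 0, "wy": 0, "wz": 0}, {"fingers": 1, "x": 0, "y": 0, "z": 0.006, "wx": 0, "wy": 0, "wz": 0}, {"fingers": 1, "x": 0, "y": 0, "z": 0, "wx": 0, "wy": 0, "wz": 0}, {"fingers": 1, "x": 0, "y": 0, "z": 0, "wx": 0, "wy": 0, "wz": 0}]'

```text
clock: 24.15
tcp_pos: [0.6555, 0.0004, 0.138]
orientation: [3.141, -0.0, -0.23]
wrist_force: [0.9, -0.0, -1.7]
width: 0.75
```

```bash
python3 go.py .6548 -.001 .129 -.231 .036
```

```text
t24.1 at [6.555e-01 4.000e-04 1.380e-01] [ 3.141 -0.    -0.23 ] F [ 0.9 -0.  -1.7] w 0.75 n 1 turn rows 0 r min 0.655
0 x -0.0004 y 0.0015 z 0.0090 wz 0.000
```

Emit:
servo_tool --targets '[{"fingers": 1, "x": -0.0004, "y": 0.0012, "z": 0.004, "wx": 0, "wy": 0, "wz": 0}, {"fingers": 1, "x": 0, "y": 0, "z": 0.003, "wx": 0, "wy": 0, "wz": 0}, {"fingers": 1, "x": 0, "y": 0, "z": 0.001, "wx": 0, "wy": 0, "wz": 0}, {"fingers": 1, "x": 0, "y": 0, "z": 0.0005, "wx": 0, "wy": 0, "wz": 0}, {"fingers": 1, "x": 0, "y": 0, "z": 0, "wx": 0, "wy": 0, "wz": 0}]'

```text
clock: 24.57
tcp_pos: [0.6548, -0.0011, 0.1297]
orientation: [-3.141, -0.001, -0.231]
wrist_force: [-1.6, 0.8, 1.5]
width: 0.749
```

Emit:
servo_tool --targets '[{"fingers": 0, "x": 0, "y": 0, "z": 0, "wx": 0, "wy": 0, "wz": 0}, {"fingers": 0, "x": 0, "y": 0, "z": 0, "wx": 0, "wy": 0, "wz": 0}, {"fingers": 0, "x": 0, "y": 0, "z": 0, "wx": 0, "wy": 0, "wz": 0}, {"fingers": 0, "x": 0, "y": 0, "z": 0, "wx": 0, "wy": 0, "wz": 0}, {"fingers": 0, "x": 0, "y": 0, "z": 0, "wx": 0, "wy": 0, "wz": 0}]'

```text
clock: 24.98
tcp_pos: [0.6548, -0.0011, 0.1292]
orientation: [-3.142, -0.0, -0.231]
wrist_force: [0.7, 0.7, 0.3]
width: 0.992
```

Emit:
servo_tool --targets '[{"fingers": 0, "x": 0, "y": 0, "z": -0.01, "wx": 0, "wy": 0, "wz": 0}, {"fingers": 0, "x": 0, "y": 0, "z": -0.03, "wx": 0, "wy": 0, "wz": 0}, {"fingers": 0, "x": 0, "y": 0, "z": -0.035, "wx": 0, "wy": 0, "wz": 0}, {"fingers": 0, "x": 0, "y": 0, "z": -0.035, "wx": 0, "wy": 0, "wz": 0}, {"fingers": 0, "x": 0, "y": 0, "z": -0.01, "wx": 0, "wy": 0, "wz": 0}, {"fingers": 0, "x": 0, "y": 0, "z": 0, "wx": 0, "wy": 0, "wz": 0}, {"fingers": 0, "x": 0, "y": 0, "z": 0, "wx": 0, "wy": 0, "wz": 0}]'

```text
clock: 25.57
tcp_pos: [0.6551, -0.001, 0.2508]
orientation: [-3.14, -0.002, -0.231]
wrist_force: [-0.2, -0.2, -0.9]
width: 1.001
```

```bash
python3 wr.py .6548 -.001 .156;  python3 go.py .45 -.1 .25 -.231
python3 - <<'E'
from h import *
p,d=read_camera("scene"); cv2.imwrite("pics/s2.png",p)
C=cloud("scene",d)
for z,c in ((.156,(.654,-.002)),(.054,(.633,.2175))):
    m=(abs(C[...,2]-z)<.006)&(d>0)&(np.hypot(C[...,0]-c[0],C[...,1]-c[1])<.075); print("scene rim",rect(C[m][:,:2]),np.median(C[m][:,2]))
E
```

```text
wrist rim 6805 (array([654.9,  -1. ]), array([110.1,  66.8]), np.float64(-0.234)) 0.1566
t25.6 at [ 0.6544 -0.001   0.2494] [-3.141 -0.    -0.231] F [ 0.1  0.7 -0.1] w 1.003 n 6 turn rows 0 r min 0.461
0 x -0.0294 y 0.0239 z -0.0001 wz 0.000
scene rim (array([ 6.537e+02, -1.000e-01]), array([111.7,  68.9]), np.float64(-0.235)) 0.15475041807255463
scene rim (array([632.5, 218.4]), array([112.9,  67. ]), np.float64(0.023)) 0.052911852301159135
```

View pics/s2.png

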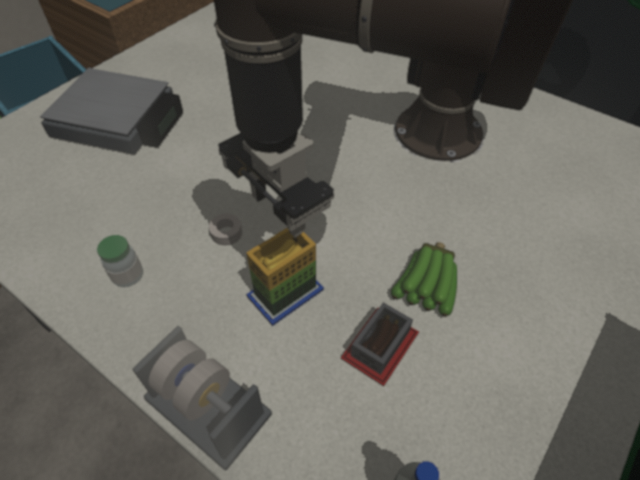

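The stack at (283,275) is square and ordered green, lime, yellow. The grey crate is centred on the tray at (380,340). The bunch (428,278) and roll (225,229) haven't moved. The gripper is clear above the stack, so I'm handing in.

```bash
python3 -c "
from station import *
print(finish_job())"
```

```text
the job is handed in; nothing more can be done
None
```

The three crates are stacked on the blue pallet in order, green, lime, then yellow, and the grey crate is alone in the middle of the red tray. I handed the job in at about 26 s of the 128 s allowed. `finish_job` reports no verdict, so the result below is from my own checks.

| Crate | Wrist camera position (mm) | Offset | Rim height | Limit |
|---|---|---|---|---|
| Green | (654.7, −1.4) | about 1.3 mm from pallet centre (653.7, −2.3) | 60.6 mm | 12 mm |
| Lime | (655.0, −0.6) | under 1 mm from green | 108.6 mm | 12 mm |
| Yellow | (654.9, −1.0) | under 1 mm from lime, about 1.8 mm from pallet centre | 156.6 mm | 12 mm and 25 mm |
| Grey | (633.7, 217.7) | about 1.1 mm from tray centre | 54.6 mm | 15 mm |

- **Alignment:** the stacked crates are all within 0.003 rad of each other and the pallet, and every rim is within 1 mm of its expected height.
- **Bunch and roll:** they look unmoved in the last scene picture. I did not re-measure their positions.
- **Disagreement:** the fixed cameras differed from each other by 2 to 4 mm at the start. The final scene camera readings of the yellow and grey crates agree with the wrist camera within about 1.5 mm. I trusted the wrist camera, and the difference is well inside the limits.
- **Robot:** the gripper was open and well clear above the stack at hand-in. No grip slipped, and the wrist force readings I saw stayed under 10 N.

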